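# Change over the glass flow tube

### The job

Take the glass flow tube out of its padded case, lay it on the two-V bench rest and let go, then take it again near one end and lay it in the holder, either way round. Let go of it and slide the holder's jaw up by its black grip until you feel the tube press on the sprung seat at the far end with about 8 N for a moment, then leave the jaw there with no gap at either end of the tube. The tube is glass: grip it lightly, set it down gently, never press its ends with more than 15 N, and leave the wrench, canister and jar where they are.

Things in the scene. Friction and masses are not known exactly. Their poses are not given: they have to be found in the camera images.
- tube: Clear glass flow tube with steel ferrules at both ends, straight cylinder 18 mm in diameter, 200 mm long, about 80 g, both ends alike. Origin at the middle of its axis; y axis along the tube. It breaks if gripped with more than 40 N on each finger (20 to 30 N is plenty), if an end is pressed with more than 15 N, if pressed down with more than 20 N, or if it falls on the bench.
- case: Open padded case, 150 x 250 mm, dark foam 40 mm high, fixed to the bench; origin under its centre, y along its length. The tube starts in its lengthwise slot (24 mm wide, tube axis 26 mm above the bench, top of the tube 5 mm below the foam). A trench 56 mm long (along y) runs across the whole case at mid-length, floor 4 mm above the bench: only there can fingers take the tube.
- rest: Bench rest, fixed: dark base 70 x 120 x 6 mm with two white V supports at y = -40 and +40 mm, each 14 mm thick along y, 46 mm wide, 49 mm high. Origin under the base centre; y along the tube's direction. A tube lying in the Vs has its axis 45 mm above the bench, over the origin; the tube's middle belongs within 30 mm of the origin along y.
- holder: Tube holder, fixed: aluminium base 100 x 360 x 12 mm, y along the tube; origin on the bench under the middle of the tube's final place. Sliding jaw at the -y end; seat block at the +y end, y = 116 to 140 mm, 70 mm high. Lay the tube with its middle 6 to 15 mm to the -y side of the origin; the jaw then pushes it along (under 1 N drag).
- place (a point): Middle of the tube's final place on its axis, 45 mm above the bench. V supports at y = -25 and +25 mm carry the tube. Two upright guards, y = -35 to +35 mm, 32 mm apart inside, 42 mm over the outside, 78 mm high, leave no room for fingers: hold the tube near an end, 58 to 75 mm from its middle.
- seat: White round pad 22 mm in diameter on a very stiff spring (about 8 N per mm, 6 mm travel) at the +y end of the holder. Origin at the centre of its face, which looks to the holder's -y and stands 100 mm from the holder's origin when not pressed, 45 mm above the bench.
- jaw: Sliding jaw on the -y end of the holder: aluminium block 32 x 34 x 40 mm with a round white face pad 22 mm in diameter. Origin at the centre of the face, which looks to the holder's +y, 45 mm above the bench. It starts 135 to 160 mm from the holder's origin and slides to +y with about 1.5 N of drag; it stays where it is left.
- jaw_grip (a point): Centre of the jaw's black upright grip: 14 mm thick across the track (holder x), 26 mm long along the track, from 54 to 88 mm above the bench. This point is 73 mm above the bench, 25 mm behind the jaw's face.
- wrench: Steel spanner 160 mm long lying on the bench. Bystander; origin under its middle.
- canister: White gas canister standing, 60 mm in diameter, 150 mm high. Bystander; origin under its centre.
- jar: Small amber jar with black cap, 48 mm in diameter, 60 mm high. Bystander; origin under its centre.

How it is judged:
By the outcome, as a careful person would: the job done as asked, in the order asked, and still so for the second after the job is handed in, with the robot touching nothing.
It also fails if it takes over 72 s, if anything falls off the work surface, if the arm or the gripper's body presses on something with over 40 N, if the wrist force passes 120 N, or if a joint passes its speed limit or range.

### The arm

A 6-joint arm with a two-finger parallel gripper is mounted at the origin on the work surface. World frame = base frame: x ahead of the robot, y to its left, z up, the work surface at z = 0. Lengths are in m, angles in rad, forces in N, time in s.
With the tool pointing down it reaches from about 0.3 to 0.875 m from the base axis. Payload 6.4 kg.
Tool frame: the origin (TCP) lies midway between the tips of the shut fingers; the grasp point (between the pads) lies 19 mm behind it; z points along the fingers, y is the line along which they close (so a half turn about z gives the same grasp; the last joint's range is limited). The gripper opens to 85 mm and grips with 20 to 120 N. Pads are 22 mm wide; open, the fingers measure 114 mm over their backs; the gripper's body (76 mm by 85 mm) begins 54 mm behind the grasp point. The pads swing forward as they close: fully open they stand 13 mm farther back than shut.
Start: joints at [-1.521, 0.181, 1.607, -0, 1.354, -0.206], TCP at [0.146, -0.556, 0.231] pointing down, gripper open.
Joint ranges: [-2.99, 2.99], [-0.89, 2.07], [0.3, 2.58], [-1.14, 4.28], [0, 2.63], [-3.12, 3.12]. Speed limits (rad/s): [2.57, 2.57, 3.01, 3.14, 3.14, 3.14].

### API

Orientations are given as a unit quaternion [w, x, y, z].
In Python, from bench import get_obs, camera, hand_in gives the robot as it stands.
- The arm moves only by the tool carry_out, never from a script. Its argument "plan" is a list that holds one entry, the list of rows, each a list of 7 numbers: the shift along the world's x, y, z in m, then the turn, a rotation vector about the world's x, y, z in rad, then the opening, from 0 (shut) to 1 (fully open). In form: [[[x, y, z, rx, ry, rz, hand], ...]]. A call has exactly 5 rows; each row is the pose to reach, as a shift and turn from the pose commanded when the call began; what a row does not reach only later rows make up. A row lasts 1/12 s, in which the tool goes at most 41.7 mm and 7.16 degrees, less where a joint would pass 70% of its speed; a pose out of reach is approached as far as the arm can. A call with a gripper value outside its range is refused whole. The fingers move at their own pace and stop on an object; the grip force is fixed at half the most. Time passes only in rows, so rows that repeat a pose let the fingers close, or fill a call up. It gives the time, the measured TCP pose, the force, the opening and the grip force at its end, in the units of the state.
- get_obs(): the state, without advancing time (a new reading comes with each control period).
- camera(name): name is "scene" or "top"; returns a dict with "pixels" (400x640x3 uint8, red, green, blue), "z_map" (400x640 float32, m along the optical axis (not along the pixel's ray), 0 where there is no reading), "camera_matrix" (3x3 intrinsics, pixels), "k1" (the pictures are not rectified: a ray, as slopes to the right and down, at radius r is drawn at 1 + k1 r^2 times it, then the intrinsics apply), "cam_to_world" (4x4, takes a point from camera to world coordinates). Camera axes: x right, y up, looking along -z (the intrinsics and any distortion apply to the point x, -y, -z); pixel columns grow to the right and rows downward; lengths in m; the calibration is good to about 2 mm. A picture is of the moment at which its call begins.
- hand_in(): hands the job in; it is judged then, once.
The state is a dict: "time_s": time; "q": joint angles; "dq": joint speeds; "joint_efforts": joint torques, N m; "eef_pos": TCP position; "eef_rot": TCP orientation; "wrist_force": force on the tool from outside, world axes, zero at the start; "torque": the same for the moment, N m; "opening": opening from 0.0 (shut) to 1.0 (fully open); "grasp_force": force on a finger pad.
Only numpy, scipy, OpenCV 4.12 (cv2) and the standard library are available. Lean on these libraries where they do the work, as an engineer would, in place of code of your own. Each camera call takes 0.05 s, during which the arm holds its last target. There are 200 camera calls.

## Working session

There is one attempt and no reset: what is moved stays moved. The work goes in short steps, Python scripts to look and compute and a tool call to move; the robot and the scene stay as the last step left them, time stands still between calls to the robot, and variables do not carry over. Pictures are saved under pics/ and viewed, at most 13 in all, crops included, and the job is handed in when it is done.

Besides the shell and the picture viewer there is one more tool, called by a JSON object that holds its "op" and its "data", one argument or row to a line. carry_out: Moves the arm, as the interface text tells. Its arguments: {"type":"object","properties":{"plan":{"type":"array","items":{"type":"array","items":{"type":"array","items":{"type":"number"}}}}},"required":["plan"]}

```bash
mkdir -p pics; cat > h.py <<'E'
import numpy as np, cv2
from bench import get_obs, camera, hand_in
def pts(c):
    K=c["camera_matrix"];T=np.array(c["cam_to_world"]);z=c["z_map"]
    v,u=np.mgrid[0:400,0:640].astype(float)
    p=und(c,u.ravel(),v.ravel())
    P=np.c_[p[:,0],-p[:,1],-np.ones(len(p))]*z.reshape(-1,1)
    return (P@T[:3,:3].T+T[:3,3]).reshape(400,640,3)
def und(c,u,v):
    K=np.array(c["camera_matrix"],float)
    d=np.c_[(np.atleast_1d(u)-K[0,2])/K[0,0],(np.atleast_1d(v)-K[1,2])/K[1,1]]
    p=d.copy()
    for _ in range(30): p=d/(1+c["k1"]*(p**2).sum(1,keepdims=True))
    return p
def ray(c,u,v,h):
    T=np.array(c["cam_to_world"]);p=und(c,u,v)
    D=np.c_[p[:,0],-p[:,1],-np.ones(len(p))]@T[:3,:3].T;o=T[:3,3]
    return o+D*((h-o[2])/D[:,2:3])
def save(c,n,s=1.25,crop=None):
    im=c["pixels"][:,:,::-1]
    if crop: im=im[crop[1]:crop[3],crop[0]:crop[2]]
    cv2.imwrite("pics/"+n,cv2.resize(im,None,fx=s,fy=s,interpolation=cv2.INTER_CUBIC))
E
python3 - <<'E'
from h import *
o=get_obs();print({k:np.round(v,3) for k,v in o.items()})
for n in("top","scene"):
    c=camera(n);save(c,n+"0.png");print(n,c["camera_matrix"],c["k1"],np.round(c["cam_to_world"],3))
    np.savez(n+"0.npz",**c)
E
```

```text
{'time_s': np.float64(0.0), 'q': array([-1.521,  0.182,  1.608, -0.   ,  1.354, -0.206]), 'dq': array([-0.001, -0.001,  0.001,  0.001, -0.001,  0.002]), 'joint_efforts': array([ 1.0000e-03, -4.4487e+01, -3.5134e+01, -0.0000e+00,  9.0000e-03,
        0.0000e+00]), 'eef_pos': array([ 0.145, -0.556,  0.23 ]), 'eef_rot': array([-0.001,  0.992,  0.128,  0.   ]), 'wrist_force': array([ 0.187, -0.009, -0.658]), 'torque': array([ 0.002, -0.023, -0.002]), 'grasp_force': np.float64(0.0), 'opening': np.float64(1.002)}
top [[409.22714925   0.         323.31568642]
 [  0.         409.22714925 195.99693523]
 [  0.           0.           1.        ]] -0.04193947365824998 [[ 0.029  0.995 -0.091  0.521]
 [-0.999  0.032  0.023 -0.013]
 [ 0.025  0.09   0.996  1.223]
 [ 0.     0.     0.     1.   ]]
scene [[502.02049636   0.         320.23843743]
 [  0.         502.02049636 196.98338645]
 [  0.           0.           1.        ]] -0.15997179623713398 [[-0.462 -0.712  0.528  1.263]
 [ 0.887 -0.375  0.271  0.288]
 [ 0.005  0.594  0.805  1.027]
 [ 0.     0.     0.     1.   ]]
```

View pics/top0.png

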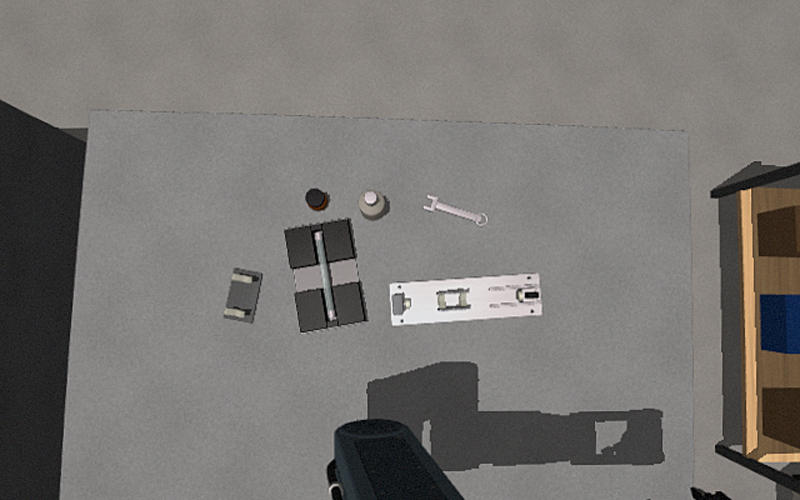

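View pics/scene0.png

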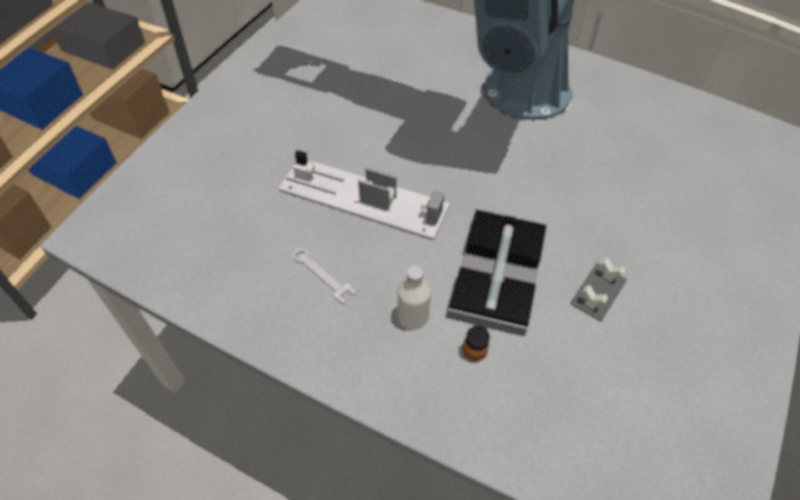

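The top view shows the case at about (325,275), the tube at (319,235)-(332,320), the rest at (243,295), and the holder at (390-541, 275-325). The holder's seat is at the left and its jaw at (530,295). The scene view agrees, and the bystanders lie beyond the case. Next I measure poses.

```bash
cat > m.py <<'E'
from h import *
def rect(P,m):
    r=cv2.minAreaRect((P[m][:,:2]*1000).astype(np.float32)); return np.round(r[0],1),np.round(r[1],1),round(r[2],1),len(P[m])
for n in("top","scene"):
    c=dict(np.load(n+"0.npz")); P=pts(c); im=c["pixels"].astype(int); X,Y,Z=P[...,0],P[...,1],P[...,2]
    cm=im.max(2); ok=c["z_map"]>0
    print(n,"bench z",np.median(Z[ok&(abs(X-.35)<.03)&(abs(Y-.2)<.1)]))
    def comp(m,pt): # largest component
        k,l,s,_=cv2.connectedComponentsWithStats(m.astype(np.uint8)); 
        return [ (l==i) for i in np.argsort(-s[1:,4])[:pt]+1 if s[i,4]>8]
    near=ok&(X>.3)&(X<.85)&(abs(Y)<.5)
    print("foam/case h>.03"); 
    for m in comp(near&(Z>.033)&(Z<.046),8): print(rect(P,m),np.round(P[m].mean(0),4),im[m].mean(0).round())
    print("low h .004-.02")
    for m in comp(near&(Z>.0035)&(Z<.02),5): print(rect(P,m),np.round(P[m].mean(0),4),im[m].mean(0).round())
    print("high >.05")
    for m in comp(near&(Z>.05),9): print(rect(P,m),np.round(P[m].mean(0),4),im[m].mean(0).round(),Z[m].max().round(3))
E
python3 m.py
```

```text
top bench z -0.0009809634837729675
foam/case h>.03
(array([483. , 128.5]), array([ 93.6, 151. ]), 11.8, 1472) [0.4817 0.128  0.0389] [65. 63. 62.]
(array([628.2, 158.9]), array([ 91.4, 150.8]), 11.8, 1371) [0.6281 0.1587 0.0386] [55. 53. 52.]
(array([542. , 331.2]), array([40.8, 14. ]), 81.1, 50) [0.5419 0.3318 0.0401] [160. 157. 143.]
(array([530.7, 138.2]), array([58.4, 13. ]), 13.7, 50) [0.5293 0.1377 0.035 ] [142. 147. 145.]
(array([ 504.6, -130.1]), array([29.1, 13.5]), 3.8, 45) [ 0.5045 -0.1294  0.0394] [160. 157. 142.]
(array([464.8, 355.1]), array([21.5, 13.4]), 80.6, 34) [0.465  0.3535 0.04  ] [157. 154. 140.]
(array([479.5, 128.7]), array([42.4,  8.8]), 15.4, 29) [0.4784 0.1281 0.0349] [158. 159. 158.]
(array([624.9, 156.1]), array([26.5, 11.6]), 2.6, 23) [0.6231 0.1568 0.0346] [132. 137. 135.]
low h .004-.02
(array([ 508.8, -192.7]), array([108.9, 365.6]), 5.6, 3264) [ 0.5098 -0.1871  0.0112] [212. 207. 208.]
(array([503.8, 337.1]), array([ 71.9, 123. ]), 81.3, 547) [0.5017 0.3349 0.006 ] [84. 83. 82.]
(array([ 716.4, -161.1]), array([158.4,  36.9]), 72.5, 274) [ 0.7194 -0
[... 2210 characters left out ...]
), array([114.4,  67.4]), 11.0, 312) [0.5438 0.1002 0.0085] [99. 96. 97.]
high >.05
(array([727.1,  41.3]), array([51.4, 59.2]), 22.6, 840) [0.7339 0.0444 0.1038] [160. 155. 149.] 0.154
(array([737.1, 170. ]), array([43.2, 42. ]), 53.1, 305) [0.7381 0.1706 0.0594] [51. 50. 50.] 0.066
(array([498.5, -33.5]), array([47.5, 41.6]), 7.2, 212) [ 0.5015 -0.0261  0.0645] [133. 133. 132.] 0.076
(array([ 492. , -155.3]), array([ 9.7, 73.1]), 5.9, 211) [ 0.4918 -0.1541  0.0664] [91. 92. 92.] 0.081
(array([ 527.1, -151.8]), array([11.1, 72.4]), 4.6, 208) [ 0.5287 -0.1507  0.0662] [90. 91. 90.] 0.08
(array([ 526.9, -325. ]), array([31.5, 43. ]), 14.3, 204) [ 0.5301 -0.3251  0.0668] [114. 112. 111.] 0.092
```

```bash
python3 - <<'E'
from h import *
c=dict(np.load("top0.npz")); a=c["pixels"][170:270,170:440,::-1]
cv2.imwrite("pics/z1.png",cv2.resize(a,None,fx=2.96,fy=2.96,interpolation=cv2.INTER_CUBIC))
c=dict(np.load("scene0.npz")); a=c["pixels"][110:270,210:520,::-1]
cv2.imwrite("pics/z2.png",cv2.resize(a,None,fx=2.58,fy=2.58,interpolation=cv2.INTER_CUBIC))
E
```

```text
(no output)
```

View pics/z1.png

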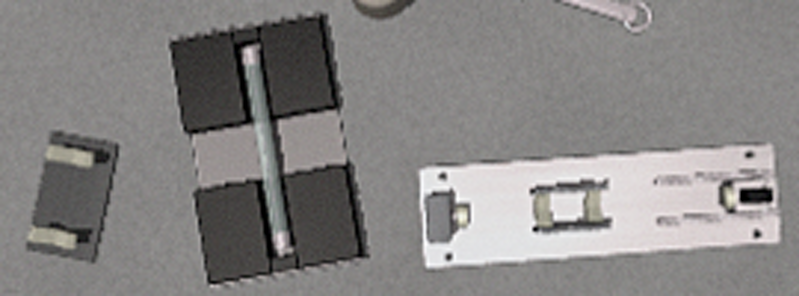

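The zoom shows the tube from (250,50) to (281,250), the rest's two Vs at (70,155) and (52,240), the holder's guards at (570,205), the seat at (440,215), and the jaw grip at (755,197). I'll refine the tube and fuse both views.

```bash
python3 - <<'E'
from h import *
for n in("top","scene"):
    c=dict(np.load(n+"0.npz")); P=pts(c); im=c["pixels"].astype(int); X,Y,Z=P[...,0],P[...,1],P[...,2]
    g=im.mean(2)
    def rot(P,o,a):
        a=np.radians(a); d=P[...,:2]-o; return d@[np.cos(a),np.sin(a)], d@[-np.sin(a),np.cos(a)]
    s,t=rot(P,np.array([.557,.144]),11.8)
    m=(abs(s)<.122)&(abs(t)<.02)&(g>95)&(Z>.026)&(Z<.0385)
    # rays to tube top height .033 for lateral independence of depth noise
    v,u=np.nonzero(m); R=ray(c,u,v,.033); 
    r=cv2.minAreaRect((R[:,:2]*1000).astype(np.float32))
    vx=cv2.fitLine((R[:,:2]*1000).astype(np.float32),cv2.DIST_L2,0,.1,.1).ravel()
    s2=(R[:,:2]*1000-vx[2:])@vx[:2]; lo,hi=np.percentile(s2,[.5,99.5])
    print(n,"tube",len(v),np.round(r[0],1),np.round(r[1],1),"ang",np.degrees(np.arctan2(vx[1],vx[0])).round(1),"mid",np.round(vx[2:]+vx[:2]*(lo+hi)/2,1),"len",(hi-lo).round(1))
    # V supports white: bright & Z>.03 near rest; base rect of everything dark/raised by ray at known height
    m=(abs(X-.505)<.08)&(abs(Y-.337)<.06)&(Z>.0035); 
    for nm,mm in(("Vn",m&(g>130)&(X<.505)),("Vf",m&(g>130)&(X>.505))): 
        q=P[mm]; print(nm,len(q),np.round(np.median(q[q[:,2]>.03],0),4), cv2.minAreaRect((q[q[:,2]>.025][:,:2]*1000).astype(np.float32)))
    # jaw grip: dark, Z>.06
    m=(abs(X-.525)<.03)&(Y<-.29)&(Y>-.36)&(Z>.08)&(g<70)
    print("grip",cv2.minAreaRect((P[m][:,:2]*1000).astype(np.float32)),P[m].mean(0).round(4))
    for nm,h in(("guardtop",.078),):
        m=(abs(X-.508)<.035)&(abs(Y+.154)<.05)&(abs(Z-h)<.006); print(nm,cv2.minAreaRect((P[m][:,:2]*1000).astype(np.float32)))
    m=(abs(X-.497)<.035)&(abs(Y+.03)<.03)&(abs(Z-.07)<.006); print("seatblk top",cv2.minAreaRect((P[m][:,:2]*1000).astype(np.float32)))
E
```

```text
top tube 348 [563.6 142.5] [228.4  32.2] ang 11.9 mid [567.  146.1] len 219.7
Vn 83 [0.4622 0.3479 0.0415] ((462.46917724609375, 344.38336181640625), (43.52436065673828, 13.145543098449707), 79.65097045898438)
Vf 84 [0.5418 0.3353 0.0421] ((541.4044189453125, 331.11126708984375), (42.04923629760742, 12.76936149597168), 81.13577270507812)
grip ((523.2901611328125, -328.676025390625), (8.411020278930664, 23.3177433013916), 1.561981439590454) [ 0.5232 -0.3284  0.0867]
guardtop ((506.7351989746094, -155.0104217529297), (41.94862365722656, 68.04278564453125), 5.5477070808410645)
seatblk top ((493.7071533203125, -28.101625442504883), (44.7359619140625, 22.532400131225586), 1.7968225479125977)
scene tube 471 [556.5 148.4] [249.4  30.1] ang 11.8 mid [561.8 144.2] len 239.1
Vn 164 [0.4672 0.3427 0.0426] ((466.4758605957031, 344.1100769042969), (44.684627532958984, 18.456642150878906), 79.75205993652344)
Vf 176 [0.5461 0.3312 0.0415] ((546.3800659179688, 331.88623046875), (45.380191802978516, 16.400129318237305), 88.0976791381836)
grip ((528.917236328125, -325.9122619628906), (12.256193161010742, 19.2745418548584), 8.344608306884766) [ 0.5291 -0.3257  0.086 ]
guardtop ((509.92877197265625, -153.488525390625), (45.92433166503906, 69.93294525146484), 5.532612323760986)
seatblk top ((497.47564697265625, -25.355745315551758), (47.81068801879883, 24.700162887573242), 6.181337356567383)
```

View pics/z2.png

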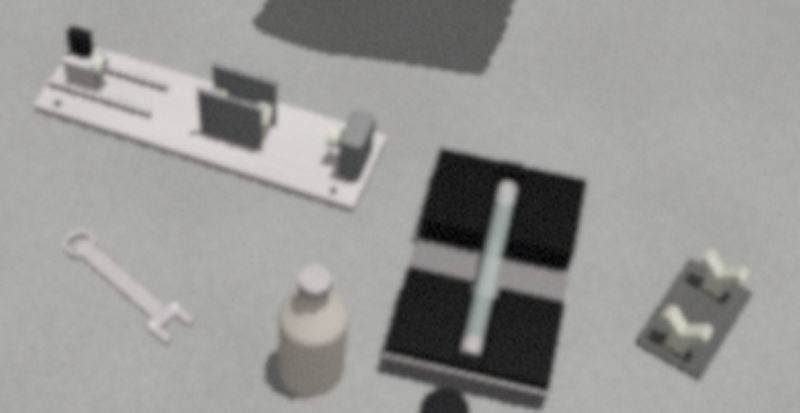

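The second zoom confirms the layout: jaw grip at (80,42), seat at (350,140), tube in its slot, and V openings up at (720,270) and (680,330). Moving over the case now.

{"op": "carry_out", "data": {
  "plan": [
    [[0.0206,0.035,0,0,0,0,1],[0.0412,0.07,0,0,0,0,1],[0.0617,0.105,0,0,0,0,1],[0.0823,0.14,0,0,0,0,1],[0.1029,0.175,0,0,0,0,1]]
  ]
}}

```text
time_s: 0.52
eef_pos: [0.2488, -0.3793, 0.2307]
eef_rot: [-0.0, 0.992, 0.127, -0.0]
wrist_force: [0.9, -0.5, -0.2]
opening: 0.999
grasp_force: 0.0
```

{"op": "carry_out", "data": {
  "plan": [
    [[0.0206,0.035,0,0,0,0,1],[0.0412,0.07,0,0,0,0,1],[0.0617,0.105,0,0,0,0,1],[0.0823,0.14,0,0,0,0,1],[0.1029,0.175,0,0,0,0,1]]
  ]
}}

```text
time_s: 0.93
eef_pos: [0.3516, -0.2043, 0.2312]
eef_rot: [0.0, 0.992, 0.127, 0.0]
wrist_force: [0.6, -0.7, 0.8]
opening: 1.004
grasp_force: 0.0
```

{"op": "carry_out", "data": {
  "plan": [
    [[0.0206,0.035,0,0,0,0,1],[0.0412,0.07,0,0,0,0,1],[0.0617,0.105,0,0,0,0,1],[0.0823,0.14,0,0,0,0,1],[0.1029,0.175,0,0,0,0,1]]
  ]
}}

```text
time_s: 1.35
eef_pos: [0.4546, -0.0291, 0.2312]
eef_rot: [0.0, 0.992, 0.128, 0.0]
wrist_force: [0.0, -0.6, 0.3]
opening: 1.001
grasp_force: 0.0
```

{"op": "carry_out", "data": {
  "plan": [
    [[0.0206,0.035,0,0,0,-0.01,1],[0.0412,0.07,0,0,0,-0.02,1],[0.0617,0.105,0,0,0,-0.03,1],[0.0823,0.14,0,0,0,-0.04,1],[0.1029,0.175,0,0,0,-0.05,1]]
  ]
}}

```text
time_s: 1.77
eef_pos: [0.5574, 0.1459, 0.2308]
eef_rot: [0.0, 0.995, 0.103, -0.0]
wrist_force: [0.7, -1.0, 0.1]
opening: 1.001
grasp_force: 0.0
```

{"op": "carry_out", "data": {
  "plan": [
    [[0,-0.001,-0.04,0,0,0,0.7],[0,-0.001,-0.08,0,0,0,0.6],[0,-0.001,-0.11,0,0,0,0.6],[0,-0.001,-0.14,0,0,0,0.6],[0,-0.001,-0.16,0,0,0,0.6]]
  ]
}}

```text
time_s: 2.18
eef_pos: [0.5547, 0.1428, 0.0674]
eef_rot: [-0.0, 0.995, 0.103, -0.003]
wrist_force: [-0.4, 0.2, -0.4]
opening: 0.598
grasp_force: 0.0
```

{"op": "carry_out", "data": {
  "plan": [
    [[0,0,-0.015,0,0,0,0.6],[0,0,-0.03,0,0,0,0.6],[0,0,-0.045,0,0,0,0.5],[0,0,-0.058,0,0,0,0.4],[0,0,-0.058,0,0,0,0.32]]
  ]
}}

```text
time_s: 2.6
eef_pos: [0.5545, 0.1425, 0.0101]
eef_rot: [-0.0, 0.995, 0.103, -0.003]
wrist_force: [-0.9, 0.3, -0.3]
opening: 0.321
grasp_force: 0.0
```

{"op": "carry_out", "data": {
  "plan": [
    [[0,0,0,0,0,0,0.3],[0,0,0,0,0,0,0.28],[0,0,0,0,0,0,0.26],[0,0,0,0,0,0,0.24],[0,0,0,0,0,0,0.23]]
  ]
}}

```text
time_s: 3.02
eef_pos: [0.5577, 0.1428, 0.0142]
eef_rot: [0.0, 0.995, 0.103, 0.001]
wrist_force: [-0.7, -0.4, -0.8]
opening: 0.232
grasp_force: 0.0
```

```bash
python3 - <<'E'
from h import *
c=camera("scene");save(c,"g1.png",3,(380,130,580,290));print(get_obs()["opening"],get_obs()["grasp_force"],get_obs()["wrist_force"])
E
```

```text
0.2310222888523807 0.0 [-1.1181503  -0.21298579 -0.5948392 ]
```

View pics/g1.png

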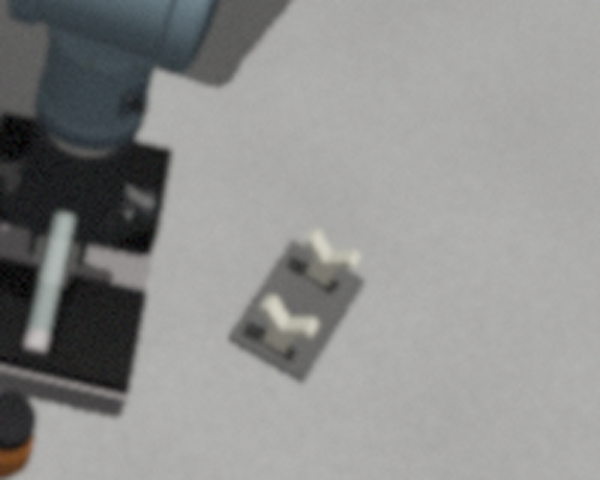

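The fingers straddle the tube at about (55,270) in the trench. Closing in small steps.

{"op": "carry_out", "data": {
  "plan": [
    [[0,0,0,0,0,0,0.22],[0,0,0,0,0,0,0.215],[0,0,0,0,0,0,0.21],[0,0,0,0,0,0,0.205],[0,0,0,0,0,0,0.205]]
  ]
}}

```text
time_s: 3.48
eef_pos: [0.5572, 0.1427, 0.0135]
eef_rot: [0.0, 0.995, 0.103, 0.0]
wrist_force: [0.7, -0.6, 1.6]
opening: 0.202
grasp_force: 6.7
```

{"op": "carry_out", "data": {
  "plan": [
    [[0,0,0,0,0,0,0.2],[0,0,0,0,0,0,0.2],[0,0,0,0,0,0,0.195],[0,0,0,0,0,0,0.195],[0,0,0,0,0,0,0.195]]
  ]
}}

```text
time_s: 3.9
eef_pos: [0.5572, 0.1427, 0.0135]
eef_rot: [0.0, 0.995, 0.103, 0.0]
wrist_force: [-0.8, -0.1, 5.1]
opening: 0.201
grasp_force: 21.3
```

{"op": "carry_out", "data": {
  "plan": [
    [[0,0,0.01,0,0,0,0.194],[0,0,0.025,0,0,0,0.194],[0,0,0.045,0,0,0,0.194],[0,0,0.07,0,0,0,0.194],[0,0,0.09,0,0,0,0.194]]
  ]
}}

```text
time_s: 4.32
eef_pos: [0.557, 0.1427, 0.1047]
eef_rot: [-0.0, 0.995, 0.103, 0.0]
wrist_force: [0.6, -0.3, -0.9]
opening: 0.2
grasp_force: 22.6
```

```bash
python3 - <<'E'
from h import *
c=camera("scene");save(c,"g2.png",3,(330,110,580,290));np.savez("g2.npz",**c);print(get_obs()["eef_pos"],get_obs()["grasp_force"])
c=camera("top");np.savez("g2t.npz",**c);a=c["pixels"][150:290,160:330,::-1];cv2.imwrite("pics/g2t.png",cv2.resize(a,None,fx=4,fy=4,interpolation=cv2.INTER_CUBIC))
E
```

```text
[0.55983781 0.14299988 0.10909827] 22.558914721012115
```

View pics/g2t.png

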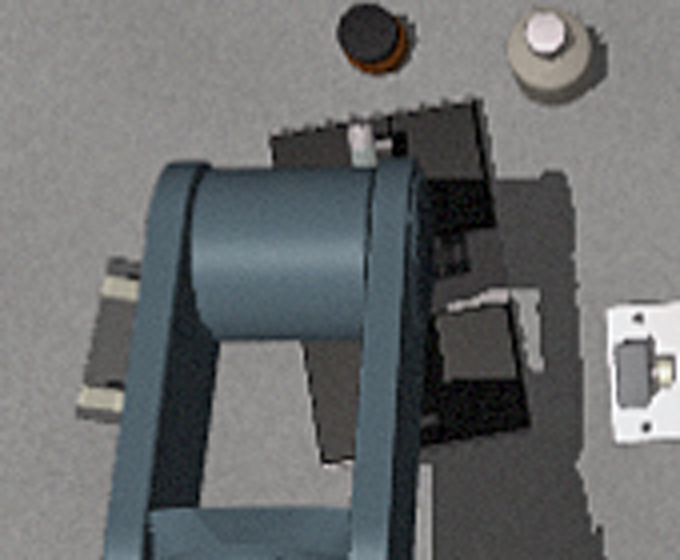

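The lifted tube's far end shows at (358,127), with the rest partly hidden at the left. I compute the tube's offset along the gripper from this end.

```bash
python3 - <<'E'
from h import *
c=dict(np.load("g2t.npz")); d=np.array([np.cos(.206),np.sin(.206)])
e=ray(c,249.5,150+124/4,.122)[0]; print("held far end",e,(e[:2]-[.5598,.143])@d, (e[:2]-[.5598,.143])@[-d[1],d[0]])
c=dict(np.load("top0.npz"))
a=ray(c,[170+249/2.96,170+282/2.96],[170+45/2.96,170+255/2.96],.026);print(a,a.mean(0),np.linalg.norm(a[0]-a[1]))
c=dict(np.load("g2.npz"));P=pts(c);g=c["pixels"].mean(2)
m=(P[...,2]>.1)&(P[...,2]<.14)&(P[...,0]>.6)&(P[...,0]<.7)&(abs(P[...,1]-.16)<.04)
print("scene held pts",m.sum(),((P[m][:,:2]-[.5598,.143])@d).max(),P[m].mean(0))
E
```

```text
held far end [0.65603125 0.16286445 0.122     ] 0.09825981770891427 -0.00023927424555831165
[[0.65577265 0.16405615 0.026     ]
 [0.45030968 0.1228111  0.026     ]] [0.55304117 0.14343363 0.026     ] 0.2095618974637143
scene held pts 201 0.1001308886316316 [0.63237469 0.1563627  0.12365093]
```

{"op": "carry_out", "data": {
  "plan": [
    [[-0.005,0.02,0.01,0,0,-0.036,0.194],[-0.01,0.04,0.02,0,0,-0.073,0.194],[-0.016,0.06,0.02,0,0,-0.109,0.194],[-0.021,0.08,0.02,0,0,-0.145,0.194],[-0.026,0.1,0.02,0,0,-0.182,0.194]]
  ]
}}

```text
time_s: 4.83
eef_pos: [0.5301, 0.2434, 0.1223]
eef_rot: [0.0, 1.0, 0.011, -0.001]
wrist_force: [0.1, 0.5, -0.3]
opening: 0.196
grasp_force: 22.6
```

{"op": "carry_out", "data": {
  "plan": [
    [[-0.005,0.02,0,0,0,-0.036,0.194],[-0.01,0.04,0,0,0,-0.073,0.194],[-0.016,0.06,0,0,0,-0.109,0.194],[-0.021,0.08,0,0,0,-0.145,0.194],[-0.026,0.095,0,0,0,-0.181,0.194]]
  ]
}}

```text
time_s: 5.25
eef_pos: [0.5038, 0.3389, 0.1219]
eef_rot: [0.0, 0.997, -0.079, -0.001]
wrist_force: [0.1, -0.2, -0.2]
opening: 0.205
grasp_force: 22.6
```

{"op": "carry_out", "data": {
  "plan": [
    [[0,0,-0.015,0,0,0,0.194],[0,0,-0.03,0,0,0,0.194],[0,0,-0.045,0,0,0,0.194],[0,0,-0.055,0,0,0,0.194],[0,0,-0.055,0,0,0,0.194]]
  ]
}}

```text
time_s: 5.67
eef_pos: [0.5026, 0.3366, 0.0647]
eef_rot: [0.001, 0.997, -0.079, -0.003]
wrist_force: [-1.5, -0.2, -1.3]
opening: 0.197
grasp_force: 22.6
```

```bash
python3 - <<'E'
from h import *
print({k:np.round(get_obs()[k],4) for k in("eef_pos","eef_rot","wrist_force","grasp_force")})
c=camera("scene");a=c["pixels"][150:260,440:560,::-1];np.savez("g3.npz",**c)
cv2.imwrite("pics/g3.png",cv2.resize(a,None,fx=5,fy=5,interpolation=cv2.INTER_CUBIC))
E
```

```text
{'eef_pos': array([0.5026, 0.3366, 0.0647]), 'eef_rot': array([ 0.0014,  0.9969, -0.0786, -0.0028]), 'wrist_force': array([-1.4738, -0.2253, -1.3356]), 'grasp_force': np.float64(22.5761)}
```

View pics/g3.png

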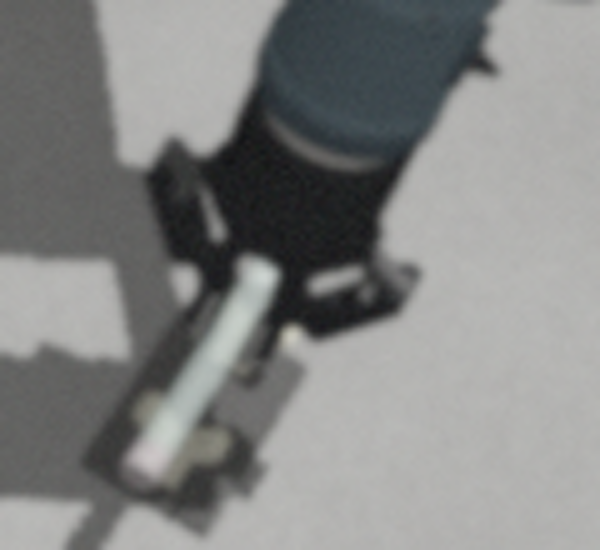

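The tube (150,460)-(260,275) lies above the Vs and is aligned with the rest. Lowering gently.

{"op": "carry_out", "data": {
  "plan": [
    [[0,0,0,0,0,0,0.194],[0,0,-0.001,0,0,0,0.194],[0,0,-0.002,0,0,0,0.194],[0,0,-0.004,0,0,0,0.194],[0,0,-0.004,0,0,0,0.194]]
  ]
}}

```text
time_s: 6.13
eef_pos: [0.5052, 0.3377, 0.0644]
eef_rot: [-0.0, 0.997, -0.079, 0.0]
wrist_force: [-0.9, -0.2, -0.3]
opening: 0.195
grasp_force: 22.6
```

{"op": "carry_out", "data": {
  "plan": [
    [[0,0,-0.001,0,0,0,0.194],[0,0,-0.002,0,0,0,0.194],[0,0,-0.002,0,0,0,0.194],[0,0,-0.002,0,0,0,0.194],[0,0,-0.002,0,0,0,0.194]]
  ]
}}

```text
time_s: 6.55
eef_pos: [0.5051, 0.3377, 0.0623]
eef_rot: [0.0, 0.997, -0.079, -0.0]
wrist_force: [1.3, -1.0, -0.8]
opening: 0.203
grasp_force: 22.6
```

{"op": "carry_out", "data": {
  "plan": [
    [[0,0,-0.001,0,0,0,0.194],[0,0,-0.002,0,0,0,0.194],[0,0,-0.003,0,0,0,0.194],[0,0,-0.003,0,0,0,0.194],[0,0,-0.003,0,0,0,0.194]]
  ]
}}

```text
time_s: 6.97
eef_pos: [0.505, 0.3376, 0.0591]
eef_rot: [0.0, 0.997, -0.078, -0.0]
wrist_force: [-0.1, -0.4, -1.3]
opening: 0.2
grasp_force: 22.6
```

{"op": "carry_out", "data": {
  "plan": [
    [[0,0,-0.0005,0,0,0,0.194],[0,0,-0.001,0,0,0,0.194],[0,0,-0.001,0,0,0,0.194],[0,0,-0.001,0,0,0,0.194],[0,0,-0.001,0,0,0,0.194]]
  ]
}}

```text
time_s: 7.38
eef_pos: [0.5051, 0.3377, 0.0583]
eef_rot: [-0.0, 0.997, -0.079, 0.0]
wrist_force: [-0.1, 0.4, -0.8]
opening: 0.195
grasp_force: 22.6
```

{"op": "carry_out", "data": {
  "plan": [
    [[0,0,-0.0005,0,0,0,0.194],[0,0,-0.001,0,0,0,0.194],[0,0,-0.001,0,0,0,0.194],[0,0,-0.001,0,0,0,0.194],[0,0,-0.001,0,0,0,0.194]]
  ]
}}

```text
time_s: 7.8
eef_pos: [0.5051, 0.3377, 0.0573]
eef_rot: [-0.0, 0.997, -0.079, -0.0]
wrist_force: [0.2, -0.2, -0.3]
opening: 0.198
grasp_force: 22.6
```

{"op": "carry_out", "data": {
  "plan": [
    [[0,0,-0.0005,0,0,0,0.194],[0,0,-0.001,0,0,0,0.194],[0,0,-0.001,0,0,0,0.194],[0,0,-0.001,0,0,0,0.194],[0,0,-0.001,0,0,0,0.194]]
  ]
}}

```text
time_s: 8.22
eef_pos: [0.5051, 0.3377, 0.0563]
eef_rot: [0.0, 0.997, -0.079, 0.0]
wrist_force: [-0.4, 0.5, -1.6]
opening: 0.203
grasp_force: 22.6
```

{"op": "carry_out", "data": {
  "plan": [
    [[0,0,-0.0005,0,0,0,0.194],[0,0,-0.001,0,0,0,0.194],[0,0,-0.001,0,0,0,0.194],[0,0,-0.001,0,0,0,0.194],[0,0,-0.001,0,0,0,0.194]]
  ]
}}

```text
time_s: 8.63
eef_pos: [0.5051, 0.3377, 0.0553]
eef_rot: [-0.0, 0.997, -0.079, -0.0]
wrist_force: [0.3, -0.0, -0.4]
opening: 0.203
grasp_force: 22.6
```

```bash
python3 - <<'E'
from h import *
c=camera("scene");np.savez("g4.npz",**c);P=pts(c);o=np.array([.5051,.3377]);d=np.array([np.cos(-.157),np.sin(-.157)])
s=(P[...,:2]-o)@d;t=(P[...,:2]-o)@[-d[1],d[0]]
m=(s>.05)&(s<.105)&(abs(t)<.012)&(P[...,2]>.03);q=P[m];print(m.sum(),"top z pct",np.percentile(q[:,2],[50,80,90,95,99]).round(4),"s max",np.percentile(s[m],[98,100]),"t med",np.median(t[m]))
for a in np.arange(.05,.1,.01):
    k=m&(s>a)&(s<a+.01); print(a.round(2),P[k][:,2].max().round(4),np.median(t[k]).round(4))
E
```

```text
256 top z pct [0.0758 0.3739 0.3823 0.3869 0.3925] s max [0.10382653 0.10468013] t med -0.003021278800053779
0.05 0.3972 -0.0066
0.06 0.0794 -0.0001
0.07 0.0782 -0.0001
0.08 0.0789 -0.001
0.09 0.0785 -0.0002
```

I had the offset sign wrong: the tube axis is 12.5 mm above the TCP, so contact should come at TCP z ≈ 0.032.

{"op": "carry_out", "data": {
  "plan": [
    [[0,0,-0.007,0,0,0,0.194],[0,0,-0.014,0,0,0,0.194],[0,0,-0.018,0,0,0,0.194],[0,0,-0.02,0,0,0,0.194],[0,0,-0.02,0,0,0,0.194]]
  ]
}}

```text
time_s: 9.1
eef_pos: [0.5045, 0.3375, 0.0344]
eef_rot: [0.0, 0.997, -0.079, -0.001]
wrist_force: [0.4, 0.1, -1.3]
opening: 0.201
grasp_force: 22.6
```

{"op": "carry_out", "data": {
  "plan": [
    [[0,0,-0.0003,0,0,0,0.194],[0,0,-0.0006,0,0,0,0.194],[0,0,-0.001,0,0,0,0.194],[0,0,-0.001,0,0,0,0.194],[0,0,-0.001,0,0,0,0.194]]
  ]
}}

```text
time_s: 9.52
eef_pos: [0.5052, 0.3377, 0.0344]
eef_rot: [-0.0, 0.997, -0.079, 0.0]
wrist_force: [-0.4, 0.3, -1.0]
opening: 0.205
grasp_force: 22.6
```

{"op": "carry_out", "data": {
  "plan": [
    [[0,0,-0.0003,0,0,0,0.194],[0,0,-0.0006,0,0,0,0.194],[0,0,-0.001,0,0,0,0.194],[0,0,-0.001,0,0,0,0.194],[0,0,-0.001,0,0,0,0.194]]
  ]
}}

```text
time_s: 9.93
eef_pos: [0.5052, 0.3378, 0.0334]
eef_rot: [-0.0, 0.997, -0.079, 0.0]
wrist_force: [-0.3, 0.6, -0.4]
opening: 0.196
grasp_force: 22.6
```

{"op": "carry_out", "data": {
  "plan": [
    [[0,0,-0.0003,0,0,0,0.194],[0,0,-0.0006,0,0,0,0.194],[0,0,-0.001,0,0,0,0.194],[0,0,-0.001,0,0,0,0.194],[0,0,-0.001,0,0,0,0.194]]
  ]
}}

```text
time_s: 10.35
eef_pos: [0.5055, 0.3381, 0.0329]
eef_rot: [-0.0, 0.997, -0.079, 0.0]
wrist_force: [-1.2, 3.1, 4.8]
opening: 0.202
grasp_force: 23.1
```

{"op": "carry_out", "data": {
  "plan": [
    [[0,0.0005,0,0,0,0,0.198],[0,0.0005,0,0,0,0,0.204],[0,0.0005,0,0,0,0,0.212],[0,0.0005,0,0,0,0,0.25],[0,0.0005,0,0,0,0,0.35]]
  ]
}}

```text
time_s: 10.77
eef_pos: [0.5045, 0.3377, 0.0316]
eef_rot: [0.001, 0.997, -0.078, -0.001]
wrist_force: [0.1, -0.2, -0.3]
opening: 0.349
grasp_force: 0.0
```

{"op": "carry_out", "data": {
  "plan": [
    [[0,0,0,0,0,0,0.5],[0,0,0.005,0,0,0,0.5],[0,0,0.02,0,0,0,0.5],[0,0,0.045,0,0,0,0.5],[0,0,0.07,0,0,0,0.5]]
  ]
}}

```text
time_s: 11.18
eef_pos: [0.5041, 0.3376, 0.1022]
eef_rot: [0.001, 0.997, -0.079, -0.001]
wrist_force: [0.8, -0.6, -0.2]
opening: 0.5
grasp_force: 0.0
```

{"op": "carry_out", "data": {
  "plan": [
    [[-0.03,0.005,0.02,0,0,0,0.5],[-0.06,0.01,0.04,0,0,0,0.5],[-0.09,0.015,0.06,0,0,0,0.5],[-0.1,0.0,0.08,0,0,0,0.5],[-0.1,-0.02,0.1,0,0,0,0.5]]
  ]
}}

```text
time_s: 11.6
eef_pos: [0.4019, 0.319, 0.2031]
eef_rot: [0.0, 0.997, -0.077, -0.001]
wrist_force: [0.2, -0.2, 0.0]
opening: 0.497
grasp_force: 0.0
```

```bash
cat > t.py <<'E'
from h import *
import sys
o=np.array([.505,.338]);al=np.radians(-9.);d=np.array([np.cos(al),np.sin(al)]);n=np.array([-d[1],d[0]])
for nm in("top","scene"):
    c=camera(nm);np.savez(nm+"5.npz",**c);P=pts(c);g=c["pixels"].mean(2)
    s=(P[...,:2]-o)@d;t=(P[...,:2]-o)@n
    m=(abs(s)<.13)&(abs(t)<.016)&(P[...,2]>.04)&(P[...,2]<.062)
    v,u=np.nonzero(m);R=ray(c,u,v,.05)[:,:2]
    ss=(R-o)@d;tt=(R-o)@n;f=np.polyfit(ss,tt,1)
    print(nm,m.sum(),"ends",ss.min().round(4),ss.max().round(4),"slope deg",np.degrees(f[0]).round(2),"off",f[1].round(4),"z",np.percentile(P[m][:,2],[50,95]).round(4))
    a=c["pixels"][150:290,160:300] if nm=="top" else c["pixels"][150:290,420:560]
    cv2.imwrite("pics/"+nm+"5.png",cv2.resize(a[:,:,::-1],None,fx=4,fy=4,interpolation=cv2.INTER_CUBIC))
a=np.hstack([cv2.imread("pics/top5.png"),cv2.imread("pics/scene5.png")]);cv2.imwrite("pics/r5.png",cv2.resize(a,(800,400)))
print(get_obs()["eef_pos"])
E
python3 t.py
```

```text
top 478 ends -0.1007 0.0997 slope deg 0.64 off -0.0014 z [0.0503 0.0546]
scene 583 ends -0.099 0.1095 slope deg 0.1 off 0.0004 z [0.0515 0.0556]
[0.40622269 0.31772938 0.2062055 ]
```

View pics/r5.png

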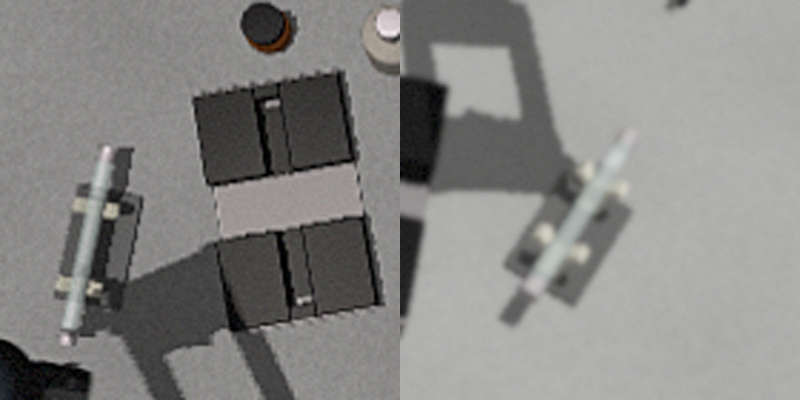

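The tube lies in both Vs, from (105,150) to (68,340) in the top view, and is level and centred. Now regrasping 66 mm out on the far end.

{"op": "carry_out", "data": {
  "plan": [
    [[0.033,0.002,-0.01,0,0,0,0.5],[0.066,0.004,-0.02,0,0,0,0.5],[0.1,0.006,-0.03,0,0,0,0.5],[0.135,0.008,-0.04,0,0,0.003,0.5],[0.1655,0.0095,-0.05,0,0,0.005,0.5]]
  ]
}}

```text
time_s: 12.12
eef_pos: [0.5724, 0.3276, 0.1508]
eef_rot: [0.0, 0.997, -0.076, -0.0]
wrist_force: [-0.2, 0.2, 0.8]
opening: 0.502
grasp_force: 0.0
```

{"op": "carry_out", "data": {
  "plan": [
    [[0,0,-0.03,0,0,0,0.5],[0,0,-0.06,0,0,0,0.5],[0,0,-0.09,0,0,0,0.45],[0,0,-0.11,0,0,0,0.4],[0,0,-0.119,0,0,0,0.35]]
  ]
}}

```text
time_s: 12.53
eef_pos: [0.5676, 0.3266, 0.0281]
eef_rot: [0.001, 0.997, -0.076, -0.003]
wrist_force: [-0.3, -0.1, -0.7]
opening: 0.352
grasp_force: 0.0
```

{"op": "carry_out", "data": {
  "plan": [
    [[0,0,0,0,0,0,0.28],[0,0,0,0,0,0,0.26],[0,0,0,0,0,0,0.24],[0,0,0,0,0,0,0.23],[0,0,0,0,0,0,0.22]]
  ]
}}

```text
time_s: 12.95
eef_pos: [0.5718, 0.3282, 0.0352]
eef_rot: [-0.001, 0.997, -0.076, 0.001]
wrist_force: [0.7, 0.5, 0.6]
opening: 0.22
grasp_force: 0.0
```

{"op": "carry_out", "data": {
  "plan": [
    [[0,0,0,0,0,0,0.215],[0,0,0,0,0,0,0.21],[0,0,0,0,0,0,0.205],[0,0,0,0,0,0,0.2],[0,0,0,0,0,0,0.2]]
  ]
}}

```text
time_s: 13.37
eef_pos: [0.5713, 0.328, 0.0341]
eef_rot: [-0.0, 0.997, -0.076, 0.001]
wrist_force: [1.5, 0.1, 4.4]
opening: 0.204
grasp_force: 13.5
```

{"op": "carry_out", "data": {
  "plan": [
    [[0,0,0,0,0,0,0.198],[0,0,0,0,0,0,0.196],[0,0,0,0,0,0,0.193],[0,0,0,0,0,0,0.192],[0,0,0,0,0,0,0.192]]
  ]
}}

```text
time_s: 13.78
eef_pos: [0.5713, 0.3281, 0.0341]
eef_rot: [-0.0, 0.997, -0.076, 0.001]
wrist_force: [0.8, 0.9, 5.9]
opening: 0.2
grasp_force: 25.3
```

{"op": "carry_out", "data": {
  "plan": [
    [[0,0,0.008,0,0,0,0.192],[0,0,0.025,0,0,0,0.192],[0,0,0.055,0,0,0,0.192],[0,0,0.09,0,0,0,0.192],[0,0,0.12,0,0,0,0.192]]
  ]
}}

```text
time_s: 14.2
eef_pos: [0.5697, 0.3272, 0.1542]
eef_rot: [0.001, 0.997, -0.076, -0.001]
wrist_force: [1.0, 0.2, -0.1]
opening: 0.196
grasp_force: 24.8
```

{"op": "carry_out", "data": {
  "plan": [
    [[-0.002,-0.02,0.01,0,0,-0.06,0.192],[-0.005,-0.05,0.02,0,0,-0.14,0.192],[-0.009,-0.085,0.02,0,0,-0.23,0.192],[-0.013,-0.12,0.02,0,0,-0.32,0.192],[-0.016,-0.158,0.02,0,0,-0.41,0.192]]
  ]
}}

```text
time_s: 14.62
eef_pos: [0.5532, 0.1687, 0.173]
eef_rot: [0.0, 0.96, -0.279, -0.001]
wrist_force: [0.9, -0.3, -0.9]
opening: 0.196
grasp_force: 24.9
```

{"op": "carry_out", "data": {
  "plan": [
    [[-0.004,-0.036,0,0,0,-0.09,0.192],[-0.008,-0.072,0,0,0,-0.18,0.192],[-0.012,-0.108,0,0,0,-0.27,0.192],[-0.016,-0.144,0,0,0,-0.36,0.192],[-0.02,-0.18,0,0,0,-0.45,0.192]]
  ]
}}

```text
time_s: 15.03
eef_pos: [0.5332, -0.0118, 0.1729]
eef_rot: [0.0, 0.874, -0.487, -0.001]
wrist_force: [1.2, -0.6, -1.1]
opening: 0.195
grasp_force: 24.9
```

{"op": "carry_out", "data": {
  "plan": [
    [[-0.005,-0.044,0,0,0,-0.1,0.192],[-0.01,-0.088,0,0,0,-0.2,0.192],[-0.014,-0.13,0,0,0,-0.3,0.192],[-0.018,-0.18,0,0,0,-0.39,0.192],[-0.02,-0.22,0,0,0,-0.462,0.192]]
  ]
}}

```text
time_s: 15.45
eef_pos: [0.5138, -0.2192, 0.1729]
eef_rot: [0.0, 0.739, -0.674, -0.001]
wrist_force: [1.5, 1.2, 0.6]
opening: 0.198
grasp_force: 24.9
```

{"op": "carry_out", "data": {
  "plan": [
    [[0,0,-0.01,0,0,0,0.192],[0,0,-0.03,0,0,0,0.192],[0,0,-0.05,0,0,0,0.192],[0,0,-0.05,0,0,0,0.192],[0,0,-0.05,0,0,0,0.192]]
  ]
}}

```text
time_s: 15.87
eef_pos: [0.5139, -0.2166, 0.1219]
eef_rot: [0.0, 0.741, -0.672, -0.002]
wrist_force: [0.3, -0.6, -0.4]
opening: 0.197
grasp_force: 24.9
```

```bash
cat > hold.py <<'E'
from h import *
import sys
H=np.array([.5083,-.1542]);a=np.radians(95.55);d=np.array([np.cos(a),np.sin(a)]);n=np.array([d[1],-d[0]])
o=get_obs();print({k:np.round(o[k],4) for k in("time_s","eef_pos","eef_rot","wrist_force","grasp_force","q")})
print("tcp s,t",((o["eef_pos"][:2]-H)@d).round(4),((o["eef_pos"][:2]-H)@n).round(4))
za=float(sys.argv[1])
ims=[]
for nm in("top","scene"):
    c=camera(nm);P=pts(c);s=(P[...,:2]-H)@d;t=(P[...,:2]-H)@n
    m=(s<.12)&(s>-.13)&(abs(t)<.016)&(abs(P[...,2]-za-.006)<.012)
    v,u=np.nonzero(m);R=ray(c,u,v,za+.006)[:,:2];ss=(R-H)@d;tt=(R-H)@n
    if len(v):
        f=np.polyfit(ss,tt,1);print(nm,len(v),"s ends",ss.min().round(4),ss.max().round(4),"slope",np.degrees(f[0]).round(2),"t0",f[1].round(4))
    for k in np.arange(-.12,.12,.02):
        q=m&(s>k)&(s<k+.02)
        if q.sum()>3: print("   ",k.round(2),q.sum(),np.median(t[q]).round(4),"ztop",np.percentile(P[q][:,2],90).round(4))
    a=c["pixels"][180:280,290:450] if nm=="top" else c["pixels"][90:190,210:370]
    ims.append(cv2.resize(a[:,:,::-1],(800,500) if len(sys.argv)<4 else (640,400),interpolation=cv2.INTER_CUBIC)[:300*1 if 0 else None])
cv2.imwrite("pics/"+sys.argv[2],cv2.resize(np.hstack(ims),(800,250)))
E
python3 hold.py .148 h1.png
```

```text
{'time_s': np.float64(15.8667), 'eef_pos': array([ 0.5139, -0.2166,  0.1219]), 'eef_rot': array([ 3.000e-04,  7.405e-01, -6.720e-01, -2.200e-03]), 'wrist_force': array([ 0.3048, -0.6482, -0.4024]), 'grasp_force': np.float64(24.8511), 'q': array([-6.1170e-01,  2.6900e-01,  1.7383e+00, -1.0000e-04,  1.1387e+00,
        2.4331e+00])}
tcp s,t -0.0627 -0.0004
top 13 s ends -0.0187 0.1018 slope 1.34 t0 -0.0027
scene 94 s ends -0.0638 0.0994 slope 6.39 t0 0.0079
    -0.06 48 -0.0062 ztop 0.161
    -0.04 6 0.0021 ztop 0.144
    -0.02 4 0.0026 ztop 0.1455
    0.0 7 0.0029 ztop 0.1433
    0.02 6 0.0043 ztop 0.1443
    0.04 10 0.0029 ztop 0.143
    0.06 6 0.0036 ztop 0.1441
    0.08 5 0.0012 ztop 0.1434
```

View pics/h1.png

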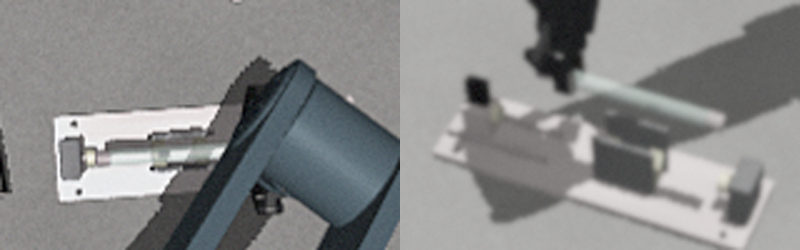

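The tube is level over the holder, from (95,157) to (225,150) in the top view. It is lined up between the guards but sits about 13 mm too far to +y. I shift it and lower.

{"op": "carry_out", "data": {
  "plan": [
    [[0.001,-0.013,0,0,0,0,0.192],[0.001,-0.013,0,0,0,0,0.192],[0.001,-0.013,-0.01,0,0,0,0.192],[0.001,-0.013,-0.015,0,0,0,0.192],[0.001,-0.013,-0.015,0,0,0,0.192]]
  ]
}}

```text
time_s: 16.38
eef_pos: [0.5153, -0.2299, 0.1065]
eef_rot: [0.0, 0.74, -0.672, -0.002]
wrist_force: [-0.9, 0.2, -1.2]
opening: 0.197
grasp_force: 24.9
```

{"op": "carry_out", "data": {
  "plan": [
    [[0,0,0,0,0,0,0.192],[0,0,0,0,0,0,0.192],[0,0,0,0,0,0,0.192],[0,0,0,0,0,0,0.192],[0,0,0,0,0,0,0.192]]
  ]
}}

```text
time_s: 16.8
eef_pos: [0.5165, -0.2307, 0.1085]
eef_rot: [-0.0, 0.74, -0.672, 0.0]
wrist_force: [0.6, -0.1, -1.1]
opening: 0.194
grasp_force: 24.9
```

```bash
python3 hold.py .120 h2.png
```

```text
{'time_s': np.float64(16.8), 'eef_pos': array([ 0.5165, -0.2307,  0.1085]), 'eef_rot': array([-0.000e+00,  7.405e-01, -6.721e-01,  2.000e-04]), 'wrist_force': array([ 0.6112, -0.0815, -1.0672]), 'grasp_force': np.float64(24.8716), 'q': array([-0.6299,  0.3006,  1.7291, -0.    ,  1.1115,  2.415 ])}
tcp s,t -0.0769 0.0007
top 337 s ends -0.0559 0.0876 slope 0.04 t0 0.0
    -0.06 27 0.0008 ztop 0.1273
    -0.04 47 -0.0003 ztop 0.1272
    -0.02 49 -0.0001 ztop 0.1282
    0.0 48 0.0004 ztop 0.1275
    0.02 50 -0.0001 ztop 0.1276
    0.04 45 -0.0003 ztop 0.1265
    0.06 54 0.0003 ztop 0.1274
    0.08 17 0.0013 ztop 0.1271
scene 458 s ends -0.1102 0.0913 slope 1.77 t0 0.0072
    -0.12 7 0.0082 ztop 0.1211
    -0.08 55 0.0019 ztop 0.1321
    -0.06 49 0.0066 ztop 0.1283
    -0.04 53 0.0055 ztop 0.127
    -0.02 51 0.007 ztop 0.1266
    0.0 54 0.0073 ztop 0.1273
    0.02 48 0.0059 ztop 0.127
    0.04 56 0.0072 ztop 0.1283
    0.06 54 0.0065 ztop 0.1272
    0.08 28 0.0057 ztop 0.1254
```

Level, aligned, and the middle is about 11 mm to the -y side. Lowering.

{"op": "carry_out", "data": {
  "plan": [
    [[0,0,-0.015,0,0,0,0.192],[0,0,-0.03,0,0,0,0.192],[0,0,-0.045,0,0,0,0.192],[0,0,-0.06,0,0,0,0.192],[0,0,-0.068,0,0,0,0.192]]
  ]
}}

```text
time_s: 17.32
eef_pos: [0.5155, -0.2301, 0.0386]
eef_rot: [0.0, 0.74, -0.672, -0.001]
wrist_force: [-1.4, 0.3, -0.8]
opening: 0.197
grasp_force: 24.9
```

{"op": "carry_out", "data": {
  "plan": [
    [[0,0,0,0,0,0,0.192],[0,0,-0.001,0,0,0,0.192],[0,0,-0.002,0,0,0,0.192],[0,0,-0.003,0,0,0,0.192],[0,0,-0.003,0,0,0,0.192]]
  ]
}}

```text
time_s: 17.73
eef_pos: [0.5168, -0.231, 0.038]
eef_rot: [-0.0, 0.74, -0.672, 0.001]
wrist_force: [0.8, -0.4, -1.0]
opening: 0.197
grasp_force: 24.9
```

{"op": "carry_out", "data": {
  "plan": [
    [[0,0,-0.0005,0,0,0,0.192],[0,0,-0.001,0,0,0,0.192],[0,0,-0.0015,0,0,0,0.192],[0,0,-0.002,0,0,0,0.192],[0,0,-0.002,0,0,0,0.192]]
  ]
}}

```text
time_s: 18.15
eef_pos: [0.5164, -0.2308, 0.0353]
eef_rot: [0.0, 0.74, -0.672, 0.0]
wrist_force: [-0.5, 0.4, 0.5]
opening: 0.196
grasp_force: 24.9
```

{"op": "carry_out", "data": {
  "plan": [
    [[0,0,-0.0003,0,0,0,0.192],[0,0,-0.0006,0,0,0,0.192],[0,0,-0.001,0,0,0,0.192],[0,0,-0.001,0,0,0,0.192],[0,0,-0.001,0,0,0,0.192]]
  ]
}}

```text
time_s: 18.57
eef_pos: [0.5165, -0.2309, 0.0345]
eef_rot: [0.0, 0.74, -0.672, 0.0]
wrist_force: [-0.7, -0.4, 3.2]
opening: 0.198
grasp_force: 25.2
```

{"op": "carry_out", "data": {
  "plan": [
    [[0,0,-0.0003,0,0,0,0.196],[0,0,-0.0003,0,0,0,0.202],[0,0,-0.0003,0,0,0,0.21],[0,0,-0.0003,0,0,0,0.24],[0,0,-0.0003,0,0,0,0.33]]
  ]
}}

```text
time_s: 18.98
eef_pos: [0.5162, -0.2305, 0.0337]
eef_rot: [-0.0, 0.74, -0.672, -0.0]
wrist_force: [0.5, -0.4, -0.1]
opening: 0.325
grasp_force: 0.0
```

{"op": "carry_out", "data": {
  "plan": [
    [[0,0,0,0,0,0,0.45],[0,0,0.005,0,0,0,0.45],[0,0,0.025,0,0,0,0.45],[0,0,0.06,0,0,0,0.45],[0,0,0.095,0,0,0,0.45]]
  ]
}}

```text
time_s: 19.4
eef_pos: [0.5152, -0.2299, 0.129]
eef_rot: [0.0, 0.74, -0.672, -0.002]
wrist_force: [0.9, 0.3, -0.2]
opening: 0.449
grasp_force: 0.0
```

{"op": "carry_out", "data": {
  "plan": [
    [[0.003,-0.03,0.02,0,0,0,0.45],[0.006,-0.06,0.03,0,0,0,0.45],[0.009,-0.096,0.03,0,0,0,0.45],[0.009,-0.096,0.03,0,0,0,0.45],[0.009,-0.096,0.03,0,0,0,0.45]]
  ]
}}

```text
time_s: 19.82
eef_pos: [0.5251, -0.3283, 0.1593]
eef_rot: [-0.0, 0.74, -0.673, 0.0]
wrist_force: [-0.4, 0.3, -0.0]
opening: 0.452
grasp_force: 0.0
```

```bash
python3 hold.py .045 h3.png
```

```text
{'time_s': np.float64(19.8167), 'eef_pos': array([ 0.5251, -0.3283,  0.1593]), 'eef_rot': array([-0.000e+00,  7.396e-01, -6.731e-01,  3.000e-04]), 'wrist_force': array([-0.3532,  0.2791, -0.0437]), 'grasp_force': np.float64(0.0), 'q': array([-7.5020e-01,  3.4620e-01,  1.5542e+00,  1.0000e-04,  1.2407e+00,
        2.2973e+00])}
tcp s,t -0.1749 -0.0001
top 500 s ends -0.1125 0.1152 slope 0.04 t0 -0.0014
    -0.12 31 -0.0016 ztop 0.0546
    -0.1 40 -0.0019 ztop 0.0536
    -0.08 40 -0.0006 ztop 0.0541
    -0.06 42 -0.0021 ztop 0.0539
    -0.04 59 -0.0015 ztop 0.0539
    -0.02 46 -0.0012 ztop 0.0548
    0.0 48 -0.0008 ztop 0.0541
    0.02 59 -0.0014 ztop 0.0534
    0.04 42 -0.0009 ztop 0.0548
    0.06 43 -0.0015 ztop 0.0554
    0.08 18 -0.0014 ztop 0.0549
    0.1 32 -0.0011 ztop 0.0571
scene 439 s ends -0.1116 0.1131 slope 0.04 t0 0.0017
    -0.12 28 0.0052 ztop 0.0547
    -0.1 48 0.005 ztop 0.0537
    -0.08 45 0.006 ztop 0.0543
    -0.06 43 0.0049 ztop 0.0543
    -0.04 13 -0.0151 ztop 0.0597
    -0.02 25 -0.0151 ztop 0.0579
    0.0 22 -0.0148 ztop 0.0592
    0.02 48 -0.0041 ztop 0.0567
    0.04 49 0.0054 ztop 0.0535
    0.06 53 0.0048 ztop 0.0538
    0.08 27 0.0046 ztop 0.0532
    0.1 38 0.0055 ztop 0.0548
```

View pics/h3.png

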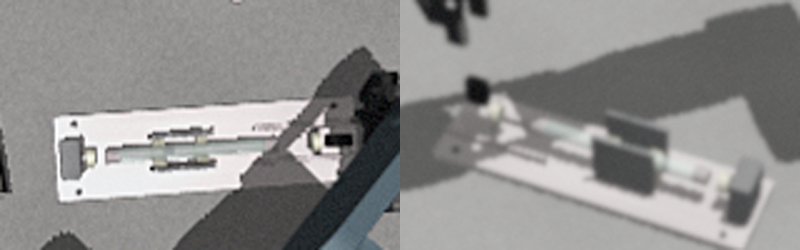

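The tube lies in the Vs between the guards, from (105,155) to (300,145), with open gaps to the seat and to the jaw, whose grip is at (340,140). Taking the jaw grip now.

{"op": "carry_out", "data": {
  "plan": [
    [[0,0,-0.02,0,0,0,0.45],[0,0,-0.04,0,0,0,0.45],[0,0,-0.06,0,0,0,0.45],[0,0,-0.08,0,0,0,0.45],[0,0,-0.092,0,0,0,0.4]]
  ]
}}

```text
time_s: 20.33
eef_pos: [0.5242, -0.324, 0.0643]
eef_rot: [-0.0, 0.741, -0.672, -0.002]
wrist_force: [-0.2, 0.4, -0.9]
opening: 0.398
grasp_force: 0.0
```

{"op": "carry_out", "data": {
  "plan": [
    [[0,0,-0.003,0,0,0,0.32],[0,0,-0.003,0,0,0,0.26],[0,0,-0.003,0,0,0,0.22],[0,0,-0.003,0,0,0,0.2],[0,0,-0.003,0,0,0,0.19]]
  ]
}}

```text
time_s: 20.75
eef_pos: [0.5261, -0.3273, 0.0654]
eef_rot: [0.0, 0.74, -0.672, 0.001]
wrist_force: [-0.8, 0.4, 0.4]
opening: 0.192
grasp_force: 0.0
```

{"op": "carry_out", "data": {
  "plan": [
    [[0,0,0,0,0,0,0.18],[0,0,0,0,0,0,0.173],[0,0,0,0,0,0,0.167],[0,0,0,0,0,0,0.162],[0,0,0,0,0,0,0.158]]
  ]
}}

```text
time_s: 21.17
eef_pos: [0.5251, -0.3271, 0.0645]
eef_rot: [0.0, 0.74, -0.672, 0.0]
wrist_force: [-4.7, -0.8, 5.4]
opening: 0.161
grasp_force: 12.8
```

{"op": "carry_out", "data": {
  "plan": [
    [[-0.0005,0,0,0,0,0,0.156],[-0.0005,0,0,0,0,0,0.153],[-0.0005,0,0,0,0,0,0.15],[-0.0005,0,0,0,0,0,0.147],[-0.0005,0,0,0,0,0,0.147]]
  ]
}}

```text
time_s: 21.58
eef_pos: [0.5251, -0.3271, 0.0645]
eef_rot: [0.0, 0.74, -0.672, 0.0]
wrist_force: [-3.0, -0.3, 5.5]
opening: 0.154
grasp_force: 35.9
```

{"op": "carry_out", "data": {
  "plan": [
    [[-0.0003,0.003,0,0,0,0,0.147],[-0.0008,0.008,0,0,0,0,0.147],[-0.0014,0.014,0,0,0,0,0.147],[-0.0019,0.02,0,0,0,0,0.147],[-0.0024,0.025,0,0,0,0,0.147]]
  ]
}}

```text
time_s: 22.0
eef_pos: [0.5226, -0.3017, 0.0646]
eef_rot: [0.0, 0.74, -0.672, 0.001]
wrist_force: [-4.2, -2.5, 6.8]
opening: 0.154
grasp_force: 36.1
```

{"op": "carry_out", "data": {
  "plan": [
    [[-0.0003,0.003,0,0,0,0,0.147],[-0.0005,0.005,0,0,0,0,0.147],[-0.0007,0.007,0,0,0,0,0.147],[-0.0009,0.009,0,0,0,0,0.147],[-0.001,0.01,0,0,0,0,0.147]]
  ]
}}

```text
time_s: 22.42
eef_pos: [0.5216, -0.2918, 0.0646]
eef_rot: [0.0, 0.74, -0.672, 0.0]
wrist_force: [-4.0, -1.0, 5.8]
opening: 0.158
grasp_force: 36.1
```

```bash
python3 hold.py .045 h4.png | grep -v "   "
```

```text
{'time_s': np.float64(22.4167), 'eef_pos': array([ 0.5216, -0.2918,  0.0646]), 'eef_rot': array([ 2.000e-04,  7.405e-01, -6.721e-01,  5.000e-04]), 'wrist_force': array([-3.9764, -1.0325,  5.8341]), 'grasp_force': np.float64(36.1132), 'q': array([-7.0820e-01,  4.2570e-01,  1.6630e+00, -4.0000e-04,  1.0519e+00,
tcp s,t -0.1382 -0.0001
top 544 s ends -0.1309 0.115 slope -0.24 t0 -0.0013
scene 510 s ends -0.1347 0.1131 slope -0.22 t0 0.0016
```

View pics/h4.png

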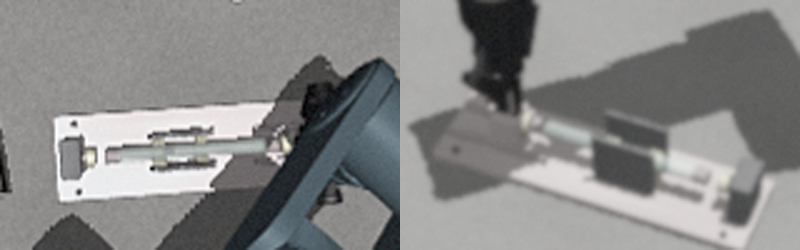

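The jaw face at (283,147) is now right at the tube's end, and the far end still has a gap to the seat at (97,156). Continuing slowly.

{"op": "carry_out", "data": {
  "plan": [
    [[-0.0001,0.0015,0,0,0,0,0.147],[-0.0003,0.003,0,0,0,0,0.147],[-0.0004,0.0045,0,0,0,0,0.147],[-0.0006,0.006,0,0,0,0,0.147],[-0.0008,0.008,0,0,0,0,0.147]]
  ]
}}

```text
time_s: 22.93
eef_pos: [0.5209, -0.2842, 0.0646]
eef_rot: [0.0, 0.74, -0.672, 0.001]
wrist_force: [-4.1, -3.1, 5.8]
opening: 0.164
grasp_force: 36.0
```

{"op": "carry_out", "data": {
  "plan": [
    [[-0.0001,0.0005,0,0,0,0,0.147],[-0.0001,0.001,0,0,0,0,0.147],[-0.0001,0.0015,0,0,0,0,0.147],[-0.0002,0.002,0,0,0,0,0.147],[-0.0002,0.002,0,0,0,0,0.147]]
  ]
}}

```text
time_s: 23.35
eef_pos: [0.5206, -0.2821, 0.0646]
eef_rot: [0.0, 0.74, -0.672, 0.001]
wrist_force: [-4.2, -2.8, 5.6]
opening: 0.155
grasp_force: 36.0
```

{"op": "carry_out", "data": {
  "plan": [
    [[0,0.0003,0,0,0,0,0.147],[-0.0001,0.0006,0,0,0,0,0.147],[-0.0001,0.001,0,0,0,0,0.147],[-0.0001,0.001,0,0,0,0,0.147],[-0.0001,0.001,0,0,0,0,0.147]]
  ]
}}

```text
time_s: 23.77
eef_pos: [0.5205, -0.2811, 0.0645]
eef_rot: [0.0, 0.74, -0.672, 0.001]
wrist_force: [-2.8, -1.9, 6.5]
opening: 0.16
grasp_force: 36.0
```

{"op": "carry_out", "data": {
  "plan": [
    [[0,0.0003,0,0,0,0,0.147],[-0.0001,0.0006,0,0,0,0,0.147],[-0.0001,0.001,0,0,0,0,0.147],[-0.0001,0.001,0,0,0,0,0.147],[-0.0001,0.001,0,0,0,0,0.147]]
  ]
}}

```text
time_s: 24.18
eef_pos: [0.5205, -0.2801, 0.0646]
eef_rot: [0.0, 0.74, -0.672, 0.001]
wrist_force: [-3.8, -2.5, 6.2]
opening: 0.159
grasp_force: 36.0
```

{"op": "carry_out", "data": {
  "plan": [
    [[0,0.0003,0,0,0,0,0.147],[-0.0001,0.0006,0,0,0,0,0.147],[-0.0001,0.0008,0,0,0,0,0.147],[-0.0001,0.0008,0,0,0,0,0.147],[-0.0001,0.0008,0,0,0,0,0.147]]
  ]
}}

```text
time_s: 24.6
eef_pos: [0.5204, -0.2793, 0.0646]
eef_rot: [0.0, 0.74, -0.672, 0.001]
wrist_force: [-2.7, -2.4, 6.6]
opening: 0.153
grasp_force: 36.0
```

{"op": "carry_out", "data": {
  "plan": [
    [[0,0.0003,0,0,0,0,0.147],[-0.0001,0.0006,0,0,0,0,0.147],[-0.0001,0.0008,0,0,0,0,0.147],[-0.0001,0.0008,0,0,0,0,0.147],[-0.0001,0.0008,0,0,0,0,0.147]]
  ]
}}

```text
time_s: 25.02
eef_pos: [0.5203, -0.2785, 0.0646]
eef_rot: [0.0, 0.74, -0.672, 0.001]
wrist_force: [-2.5, -3.2, 5.8]
opening: 0.157
grasp_force: 36.0
```

{"op": "carry_out", "data": {
  "plan": [
    [[0,0.0003,0,0,0,0,0.147],[-0.0001,0.0006,0,0,0,0,0.147],[-0.0001,0.0008,0,0,0,0,0.147],[-0.0001,0.0008,0,0,0,0,0.147],[-0.0001,0.0008,0,0,0,0,0.147]]
  ]
}}

```text
time_s: 25.43
eef_pos: [0.5202, -0.2777, 0.0646]
eef_rot: [0.0, 0.74, -0.672, 0.001]
wrist_force: [-2.8, -3.0, 7.0]
opening: 0.157
grasp_force: 36.0
```

{"op": "carry_out", "data": {
  "plan": [
    [[0,0.0003,0,0,0,0,0.147],[-0.0001,0.0006,0,0,0,0,0.147],[-0.0001,0.0008,0,0,0,0,0.147],[-0.0001,0.0008,0,0,0,0,0.147],[-0.0001,0.0008,0,0,0,0,0.147]]
  ]
}}

```text
time_s: 25.85
eef_pos: [0.5201, -0.2769, 0.0645]
eef_rot: [0.0, 0.74, -0.672, 0.001]
wrist_force: [-3.5, -2.4, 5.1]
opening: 0.158
grasp_force: 36.0
```

{"op": "carry_out", "data": {
  "plan": [
    [[0,0.0003,0,0,0,0,0.147],[-0.0001,0.0006,0,0,0,0,0.147],[-0.0001,0.0008,0,0,0,0,0.147],[-0.0001,0.0008,0,0,0,0,0.147],[-0.0001,0.0008,0,0,0,0,0.147]]
  ]
}}

```text
time_s: 26.27
eef_pos: [0.5201, -0.2762, 0.0645]
eef_rot: [0.0, 0.74, -0.672, 0.001]
wrist_force: [-3.6, -3.0, 6.1]
opening: 0.156
grasp_force: 36.0
```

```bash
python3 - <<'E'
from h import *
H=np.array([.5083,-.1542]);a=np.radians(95.55);d=np.array([np.cos(a),np.sin(a)]);n=np.array([d[1],-d[0]])
c=camera("top")
# profile along the tube line at tube-top height: project samples, print brightness/chroma
T=np.linalg.inv(np.array(c["cam_to_world"]));K=c["camera_matrix"]
for s in np.arange(.07,.122,.002):
    p=np.r_[H+d*s+n*-.0014,.05];q=T[:3,:3]@p+T[:3,3];x=np.array([q[0],-q[1]])/-q[2];x*=1+c["k1"]*(x@x)
    u,v=K[0,0]*x[0]+K[0,2],K[1,1]*x[1]+K[1,2]
    print(round(s,3),c["pixels"][int(round(v)),int(round(u))],end=";")
print(get_obs()["wrist_force"])
E
```

```text
0.07 [175 181 178];0.072 [176 178 178];0.074 [175 181 180];0.076 [175 181 180];0.078 [174 182 178];0.08 [170 176 174];0.082 [170 176 174];0.084 [168 173 170];0.086 [189 181 182];0.088 [189 181 182];0.09 [187 178 182];0.092 [183 173 175];0.094 [182 171 173];0.096 [182 171 173];0.098 [186 174 178];0.1 [234 236 221];0.102 [234 236 221];0.104 [236 235 225];0.106 [241 240 233];0.108 [241 240 233];0.11 [213 210 199];0.112 [184 174 178];0.114 [79 73 73];0.116 [79 73 73];0.118 [121 123 124];0.12 [138 135 138];[-2.82404446 -1.90255711  5.24891211]
```

The tube ferrule runs right up to the white pad, so contact is close. Using 0.5 mm steps.

{"op": "carry_out", "data": {
  "plan": [
    [[0,0.0002,0,0,0,0,0.147],[0,0.0004,0,0,0,0,0.147],[-0.0001,0.0006,0,0,0,0,0.147],[-0.0001,0.0006,0,0,0,0,0.147],[-0.0001,0.0006,0,0,0,0,0.147]]
  ]
}}

```text
time_s: 26.73
eef_pos: [0.52, -0.2758, 0.0646]
eef_rot: [0.0, 0.74, -0.672, 0.001]
wrist_force: [-3.0, -4.0, 5.4]
opening: 0.155
grasp_force: 35.9
```

{"op": "carry_out", "data": {
  "plan": [
    [[0,0.0002,0,0,0,0,0.147],[0,0.0004,0,0,0,0,0.147],[0,0.0005,0,0,0,0,0.147],[0,0.0005,0,0,0,0,0.147],[0,0.0005,0,0,0,0,0.147]]
  ]
}}

```text
time_s: 27.15
eef_pos: [0.52, -0.2757, 0.0646]
eef_rot: [0.0, 0.74, -0.672, 0.001]
wrist_force: [-3.2, -4.3, 5.3]
opening: 0.156
grasp_force: 35.9
```

{"op": "carry_out", "data": {
  "plan": [
    [[0,0.0002,0,0,0,0,0.147],[0,0.0004,0,0,0,0,0.147],[0,0.0005,0,0,0,0,0.147],[0,0.0005,0,0,0,0,0.147],[0,0.0005,0,0,0,0,0.147]]
  ]
}}

```text
time_s: 27.57
eef_pos: [0.52, -0.2755, 0.0646]
eef_rot: [0.001, 0.74, -0.672, 0.001]
wrist_force: [-2.2, -7.2, 4.8]
opening: 0.159
grasp_force: 35.8
```

{"op": "carry_out", "data": {
  "plan": [
    [[0,0.0002,0,0,0,0,0.147],[0,0.0004,0,0,0,0,0.147],[0,0.0005,0,0,0,0,0.147],[0,0.0005,0,0,0,0,0.147],[0,0.0005,0,0,0,0,0.147]]
  ]
}}

```text
time_s: 27.98
eef_pos: [0.52, -0.2753, 0.0646]
eef_rot: [0.001, 0.74, -0.672, 0.002]
wrist_force: [-2.8, -7.7, 3.2]
opening: 0.155
grasp_force: 35.7
```

{"op": "carry_out", "data": {
  "plan": [
    [[0,0.0002,0,0,0,0,0.147],[0,0.0004,0,0,0,0,0.147],[0,0.0006,0,0,0,0,0.147],[0,0.0006,0,0,0,0,0.147],[0,0.0006,0,0,0,0,0.147]]
  ]
}}

```text
time_s: 28.4
eef_pos: [0.52, -0.2751, 0.0646]
eef_rot: [0.001, 0.74, -0.672, 0.002]
wrist_force: [-3.0, -8.5, 2.5]
opening: 0.155
grasp_force: 35.6
```

{"op": "carry_out", "data": {
  "plan": [
    [[0,0.0002,0,0,0,0,0.147],[0,0.0004,0,0,0,0,0.147],[0,0.0006,0,0,0,0,0.147],[0,0.0006,0,0,0,0,0.147],[0,0.0006,0,0,0,0,0.147]]
  ]
}}

```text
time_s: 28.82
eef_pos: [0.52, -0.2749, 0.0646]
eef_rot: [0.001, 0.74, -0.672, 0.002]
wrist_force: [-3.1, -9.5, 2.0]
opening: 0.155
grasp_force: 35.6
```

{"op": "carry_out", "data": {
  "plan": [
    [[0,0.0002,0,0,0,0,0.147],[0,0.0004,0,0,0,0,0.147],[0,0.0005,0,0,0,0,0.147],[0,0.0005,0,0,0,0,0.147],[0,0.0005,0,0,0,0,0.147]]
  ]
}}

```text
time_s: 29.23
eef_pos: [0.52, -0.2748, 0.0647]
eef_rot: [0.001, 0.74, -0.672, 0.002]
wrist_force: [-3.5, -12.0, 0.6]
opening: 0.156
grasp_force: 35.5
```

```bash
python3 - <<'E'
from h import *
f=[]
for _ in range(4): camera("top"); f.append(get_obs()["wrist_force"])
print(np.round(f,2),np.mean(f,0))
E
```

```text
[[ -3.41 -11.78   2.13]
 [ -4.19 -11.98   2.56]
 [ -3.22 -10.61   3.07]
 [ -3.52 -12.     1.54]] [ -3.58478702 -11.59163834   2.32547353]
```

The seat force is about 8 to 9 N. Now I open and leave the jaw there.

{"op": "carry_out", "data": {
  "plan": [
    [[0,0,0,0,0,0,0.16],[0,0,0,0,0,0,0.175],[0,0,0,0,0,0,0.25],[0,0,0,0,0,0,0.35],[0,0,0,0,0,0,0.45]]
  ]
}}

```text
time_s: 29.85
eef_pos: [0.5195, -0.271, 0.0635]
eef_rot: [-0.0, 0.741, -0.672, -0.001]
wrist_force: [-0.1, -0.2, -0.3]
opening: 0.452
grasp_force: 0.0
```

{"op": "carry_out", "data": {
  "plan": [
    [[0,0,0.005,0,0,0,0.5],[0,0,0.02,0,0,0,0.5],[0,0,0.05,0,0,0,0.5],[0,0,0.085,0,0,0,0.5],[0,0,0.12,0,0,0,0.5]]
  ]
}}

```text
time_s: 30.27
eef_pos: [0.5192, -0.2711, 0.1849]
eef_rot: [-0.0, 0.741, -0.672, -0.001]
wrist_force: [0.2, -0.7, 1.2]
opening: 0.498
grasp_force: 0.0
```

{"op": "carry_out", "data": {
  "plan": [
    [[-0.01,-0.035,0.01,0,0,0,0.5],[-0.02,-0.07,0.02,0,0,0,0.5],[-0.03,-0.105,0.02,0,0,0,0.5],[-0.04,-0.14,0.02,0,0,0,0.5],[-0.05,-0.175,0.02,0,0,0,0.5]]
  ]
}}

```text
time_s: 30.68
eef_pos: [0.4694, -0.4481, 0.2049]
eef_rot: [-0.0, 0.741, -0.672, 0.001]
wrist_force: [0.5, 0.6, -0.2]
opening: 0.502
grasp_force: 0.0
```

```bash
python3 - <<'E'
from h import *
a=camera("top")["pixels"][195:265,300:440];b=camera("scene")["pixels"][100:190,210:370]
r=lambda x:cv2.resize(x[:,:,::-1],(600,300),interpolation=cv2.INTER_CUBIC)
cv2.imwrite("pics/f.png",np.vstack([r(a),r(b)]));print(get_obs()["eef_pos"],get_obs()["wrist_force"])
E
```

```text
[ 0.46754775 -0.4518075   0.20434637] [-0.38042992  0.62210602  0.05339045]
```

View pics/f.png

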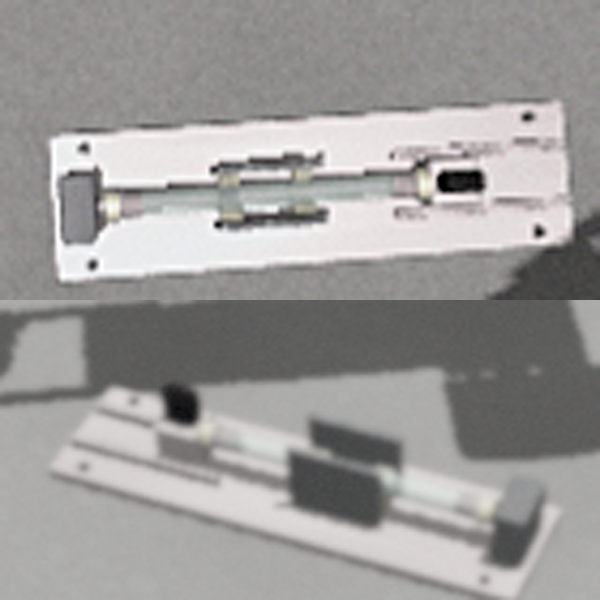

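The tube is held between the seat pad at (112,205) and the jaw pad at (425,183) with no visible gap at either end, and the gripper is clear.

```bash
python3 -c "
from bench import hand_in
print(hand_in())"
```

```text
the job is handed in; nothing more can be done
None
```

The tube went from the case to the bench rest and then into the holder. I pressed it on the seat with about 8 to 9 N (wrist reading less drag), left the jaw there with no gap visible at either end, and handed the job in at about 31 s.

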